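# Feel along the case edge for the release notch and press it

## Robot

A 7-joint arm with a two-finger parallel gripper is mounted at the origin on the work surface. World frame = base frame: x ahead of the robot, y to its left, z up, the work surface at z = 0. Lengths are in m, angles in rad, forces in N, time in s.
With the tool pointing down it reaches from about 0.425 to 0.925 m from the base axis. Payload 6.8 kg.
Tool frame: the origin (TCP) lies midway between the tips of the shut fingers; the grasp point (between the pads) lies 19 mm behind it (manip.grip_point_offset is the distance from the TCP to the grasp point, in m); z points along the fingers, y is the line along which they close (so a half turn about z gives the same grasp; the last joint's range is limited). The gripper opens to 88 mm and grips with 3 to 60 N. Pads are 20 mm wide; open, the fingers measure 115 mm over their backs; the gripper's body (75 mm by 178 mm) begins 61 mm behind the grasp point.
Start: joints at [-1.249, 0.477, 0.022, 1.555, -0.011, 1.109, -0.083], TCP at [0.281, 0.614, 0.223] pointing down, gripper open.
Joint ranges: [-2.96, 2.96], [-0.34, 2.1], [-1.41, 1.46], [0.24, 2.44], [-1.37, 4.51], [0.17, 1.92], [-2.96, 2.96]. Speed limits (rad/s): [2.39, 2.39, 3.14, 3.14, 3.14, 3.14, 3.14].

## Interface

Orientations are given as a unit quaternion [w, x, y, z].
In Python, from bench import manip, vision, close_job gives the robot as it stands (manip), with the cameras (vision) and the job as plain functions.
- The arm moves only by the tool creep_tool, called after ">>>" as a command line: name --pt "numbers of a row" for each row, then --argument value for the rest. Schema: {"type":"object","properties":{"plan":{"type":"array","items":{"type":"array","items":{"type":"number"},"minItems":6,"maxItems":6},"minItems":1,"maxItems":8},"aperture":{"type":"number"},"clamp_n":{"type":"number"},"only":{"type":"string"},"quiet":{"type":"boolean"},"lines":{"type":"string"}},"required":["plan"],"additionalProperties":false}. plan is a list of rows, 1 to 8 of them, each of 6 numbers: dx, dy, dz in shares of the most that a row can go, 1 being 62.5 mm, then a rotation vector rx, ry, rz in a scale on which 1.0 is 4 rad; each row shifts and turns the commanded pose from where the row before left it, along the tool's axes as they then stand; what a row does not reach is not made up. A row lasts 1/8 s, in which the tool goes at most 0.0625 m and 0.188 rad, less where a joint would pass 70% of its speed; a pose out of reach is approached as far as the arm can. aperture is the finger opening in m, set as the call begins (left out keeps the last). The fingers move at their own pace and stop on an object; clamp_n is the grip in N (left out, the last holds). Time passes only in rows, so rows that do not move let the fingers close. The tool returns the time, the measured TCP pose, the force, the opening and the grip force at its end. only (a regular expression) keeps the lines of the reply that match it, lines (a string "A,B") keeps lines A to B, and quiet returns only ok. Input that does not fit is refused with a message, and nothing moves.
- manip.get_state(): the state, without advancing time (a new reading comes with each control period).
- vision.grab_frame(name): name is "scene" or "top" or "wrist"; returns a dict with "pixels" (420x560x3 uint8, blue, green, red), "K" (3x3 intrinsics, pixels), "T" (4x4, takes a point from camera to world coordinates). Camera axes: x right, y up, looking along -z (the intrinsics and any distortion apply to the point x, -y, -z); pixel columns grow to the right and rows downward; lengths in m; the calibration is good to about 2 mm. A picture is of the moment at which its call begins. There is no depth.
- close_job(): hands the job in; it is judged then, once.
The state is a dict: "time_s": time; "joint_positions": joint angles; "qd": joint speeds; "effort": joint torques, N m; "eef_pos": TCP position; "tool_rot": TCP orientation; "force": force on the tool from outside, world axes, zero at the start; "torque": the same for the moment, N m; "width": finger opening in m; "gripper_force": force on a finger pad.
Only numpy, scipy, OpenCV 4.12 (cv2) and the standard library are available. Lean on these libraries where they do the work, as an engineer would, in place of code of your own. Each camera call takes 0.05 s, during which the arm holds its last target. There are 200 camera calls.

## Task

Feel for the hidden release of the drill-bit case: with the fingers closed, touch the fingertips to the very left end (as the robot sees it) of the aluminium strip along its near edge, then sweep them along the strip to the right until they find the notch. Press the plate in the notch fully down so that the lid stands ajar, then draw the hand clear. Do not touch the lid, and leave the things around the case where they are.

Things in the scene. Friction and masses are not known exactly. Their poses are not given: they have to be found in the camera images.
- case: Flat grey steel drill-bit case, fixed to the table. Origin on the table under the middle of the edge strip; +x points across the case towards the lid and its far hinge, +y along the strip to its left end as the robot sees it. Behind the strip is a channel 18 mm wide, 28 mm above the table, then (from x = 38 mm) a wall 50 mm high under the lid.
- strip_start: Left end of the rigid aluminium edge strip on the robot's side of the case: its first 40 mm (case y +170 to +130 mm). The whole strip is 340 mm long (case y +170 to -170 mm), 40 mm wide (case x -20 to +20 mm), with a flat level top 46 mm above the table. Origin and axes are those of the case (under the middle of the whole strip).
- strip_next: The piece of the edge strip from 60 to 80 mm from its left end (case y from +110 to +90 mm; 46 mm high), flush with the rest and never notched. Origin and axes are those of the case.
- strip_right (a point): A point on top of the strip, on its centre line, 10 mm from its right end (case x 0, y -160, z 46 mm).
- release (a joint): Release plate in m: 0 up, 0.009 fully down. It is the floor of the notch, a 40 mm gap through the strip's whole width, centred at case y = +70, +30, -10, -50, -90 or -130 mm (varies, not reported: feel for it). Plate face 40 mm above the table when up (6 mm below the strip top), 31 mm when down. It takes about 7 N to move, stays where left, and raises the lid.
- lid (a joint): Opening angle of the case's lid in rad: 0 shut, 0.2 ajar with the release fully pressed. Driven by the release, 0.0222 rad per mm; hinged along the far side.
- screwdriver: A screwdriver lying in front of the case, loose; origin at its underside. Leave alone.
- jar: A small glass jar, 48 mm across, 60 mm tall, loose; origin at its underside. Leave alone.
- coil: A brass ring, 68 mm across, 18 mm tall, loose; origin at its underside. Leave alone.
- carton: A small cardboard box, 80 x 80 x 55 mm, loose; origin at its underside. Leave alone.
- bottle: A white bottle, 48 mm across, 120 mm tall, loose; origin at its underside. Leave alone.
- can: A tin can, 60 mm across, 90 mm tall, loose; origin at its underside. Leave alone.
- wrench: A wrench lying flat to the right of the case, loose; origin at its underside. Leave alone.
- lid_front (a point): Grey lid, 178 x 340 x 6 mm; hinged at the far edge. The point is the middle of its front edge, on top. Shut, the lid's top is 56 mm above the table and its front edge 38 mm behind the strip's centre line; the front edge rises about 36 mm when the release is pressed. Not to be touched.

How it is judged:
By the outcome, as a careful person would: the job done as asked, in the order asked, and still so for the second after the job is handed in, with the robot touching nothing.
It also fails if it takes over 72 s, if anything falls off the work surface, if the arm or the gripper's body presses on something with over 40 N, if the wrist force passes 120 N, or if a joint passes its speed limit or range.

## Working session

There is one attempt and no reset: what is moved stays moved. The work goes in short steps, Python scripts to look and compute and a tool call to move; the robot and the scene stay as the last step left them, time stands still between calls to the robot, and variables do not carry over. Pictures are saved under pics/ and viewed, at most 10 in all, crops included, and the job is handed in when it is done.

```bash
ls; mkdir -p pics
```

Run:
```python
from bench import manip, vision, close_job
import cv2,numpy as np
s=manip.get_state();print({k:np.round(v,3).tolist() for k,v in s.items()})
for n in("scene","top"):
    f=vision.grab_frame(n);cv2.imwrite(f"pics/{n}0.png",f["pixels"]);print(n,f["K"],f["T"],[k for k in f])
```

```text
bench.py
pics
{'time_s': 0.0, 'joint_positions': [-1.249, 0.478, 0.022, 1.556, -0.011, 1.109, -0.083], 'qd': [-0.001, 0.0, 0.002, -0.0, 0.001, -0.0, -0.001], 'effort': [0.001, -58.286, 1.535, -27.26, -0.054, 0.017, 0.0], 'eef_pos': [0.281, 0.613, 0.222], 'tool_rot': [-0.0, 0.213, 0.977, -0.001], 'force': [0.316, -0.118, 0.038], 'torque': [0.043, -0.021, 0.003], 'gripper_force': 0.0, 'width': 0.088}
scene [[447.09770138   0.         279.9449996 ]
 [  0.         447.09770138 214.37576683]
 [  0.           0.           1.        ]] [[-0.64727823 -0.51773533  0.55944707  1.26205273]
 [ 0.76196008 -0.41909893  0.49373366  0.5780572 ]
 [-0.02115969  0.74585938  0.66576727  0.86319022]
 [ 0.          0.          0.          1.        ]] ['pixels', 'K', 'T']
top [[415.32812655   0.         283.64730874]
 [  0.         415.32812655 207.39716855]
 [  0.           0.           1.        ]] [[ 0.0239846   0.99645185 -0.08067493  0.55728358]
 [-0.99934291  0.02609115  0.02515945  0.01167749]
 [ 0.02717508  0.08001848  0.99642288  1.01139705]
 [ 0.          0.          0.          1.        ]] ['pixels', 'K', 'T']
```

View pics/scene0.png

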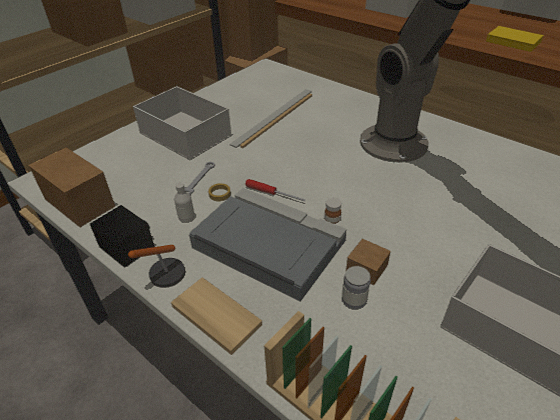

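View pics/top0.png

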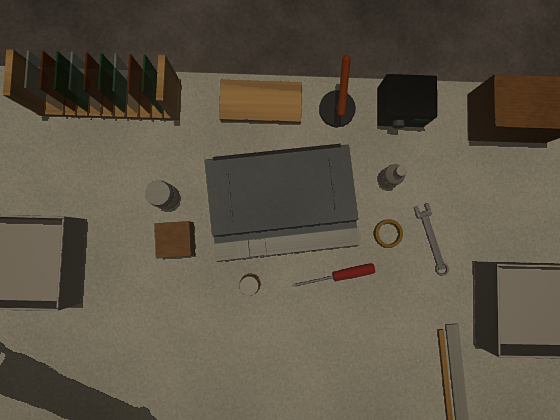

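The top view shows the case with its pale strip from about (215,248) to (358,240). The jar is at (249,284), the carton at (174,240), the screwdriver runs (293,285)–(375,270), and the coil is at (388,233). Faint lines cross the strip at columns 249 and 267. Next I'll segment the strip in both views.

Run:
```python
import cv2
a=cv2.imread("pics/top0.png")[190:300,150:410];b=cv2.imread("pics/scene0.png")[170:310,170:400]
a=cv2.resize(a,(780,330),interpolation=cv2.INTER_CUBIC);cv2.imwrite("pics/topc.png",cv2.convertScaleAbs(a,alpha=1.5))
b=cv2.resize(b,(805*230//240,470),interpolation=cv2.INTER_CUBIC);cv2.imwrite("pics/scenec.png",cv2.convertScaleAbs(b,alpha=1.5));print(a.shape,b.shape)
```

```text
(330, 780, 3) (470, 771, 3)
```

View pics/topc.png

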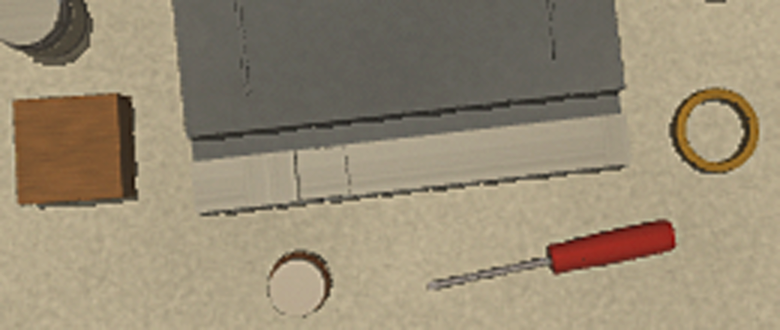

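View pics/scenec.png

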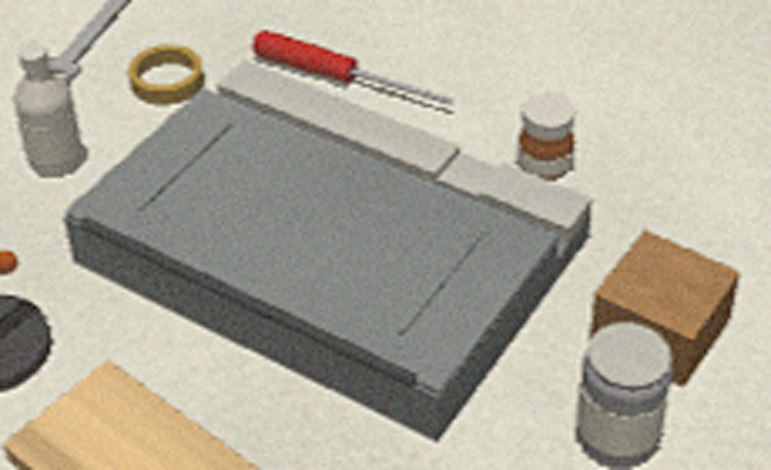

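The crops show the strip's corners clearly. In full top pixels, the near-left is about (216.7,261), far-left (213.7,243.7), near-right (358.7,245) and far-right (357.3,227.7). In scene pixels they are about (345.7,230.6), (340,239.2), (243,188.5) and (235,196.3). I'll refine and triangulate them, and measure the obstacles too.

Create h.py:
```python
import numpy as np,cv2
from bench import manip, vision, close_job
def P(f):
    return f["K"]@np.diag([1,-1,-1])@np.linalg.inv(f["T"])[:3]
def ray(f,uv,z):
    d=f["T"][:3,:3]@np.diag([1,-1,-1])@np.linalg.inv(f["K"])@np.array([uv[0],uv[1],1.]);o=f["T"][:3,3]
    return o+d*(z-o[2])/d[2]
def tri(fa,a,fb,b):
    X=cv2.triangulatePoints(P(fa),P(fb),np.array(a,float).reshape(2,1),np.array(b,float).reshape(2,1)).ravel();return X[:3]/X[3]
```

Run:
```python
from h import *
np.set_printoptions(precision=4,suppress=True)
F={n:vision.grab_frame(n) for n in("top","scene")}
T=np.array([[216.7,261],[213.7,243.7],[358.7,245],[357.3,227.7]],np.float32)
S=np.array([[345.7,230.6],[340,239.2],[243.1,188.5],[235,196.3]],np.float32)
r=lambda f,p:cv2.cornerSubPix(cv2.cvtColor(f["pixels"],cv2.COLOR_BGR2GRAY),p.copy(),(2,2),(-1,-1),(3,30,.01))
T2=r(F["top"],T);S2=r(F["scene"],S);print(T2,S2)
names=["NL","FL","NR","FR"]
for A,B in((T,S),(T2,S2)):
    for n,a,b in zip(names,A,B): print(n,tri(F["top"],a,F["scene"],b),"top@46",ray(F["top"],a,.046)[:2],"scene@46",ray(F["scene"],b,.046)[:2])
    for k,f,U in(("top",F["top"],A),("scene",F["scene"],B)):
        Q=np.array([ray(f,u,.046)[:2] for u in U])
        ey=(Q[0]+Q[1]-Q[2]-Q[3]);L=np.linalg.norm(ey)/2;ey/=2*L;ex=np.array([ey[1],-ey[0]])
        w=((Q[1]+Q[3]-Q[0]-Q[2])@ex)/2
        print(k,"origin",Q.mean(0),"yaw",np.arctan2(ex[1],ex[0]),"L",L,"W",w)
print("jar top",ray(F["top"],(249,285),.06),"carton",ray(F["top"],(174,240),.055))
```

```text
[[216.0777 261.3468]
 [214.162  243.2544]
 [358.346  244.5354]
 [356.7951 226.8517]] [[346.46   229.3731]
 [339.5409 237.4393]
 [243.1    188.5   ]
 [234.1118 196.4285]]
NL [0.5063 0.1409 0.0349] top@46 [0.5078 0.1382] scene@46 [0.5154 0.1477]
FL [0.546  0.1492 0.0386] top@46 [0.5473 0.1466] scene@46 [0.5512 0.1544]
NR [ 0.5524 -0.1906  0.0413] top@46 [ 0.5523 -0.1895] scene@46 [ 0.5565 -0.1864]
FR [ 0.5921 -0.1866  0.0391] top@46 [ 0.5924 -0.1858] scene@46 [ 0.5973 -0.1795]
top origin [ 0.5499 -0.0226] yaw 0.13484851028637626 L 0.3330868991314722 W 0.04024017120009661
scene origin [ 0.5551 -0.0159] yaw 0.12974880825673404 L 0.3368484474803991 W 0.03885463277159285
NL [0.5055 0.142  0.0395] top@46 [0.507  0.1396] scene@46 [0.5103 0.1467]
FL [0.5469 0.1476 0.0447] top@46 [0.5483 0.1456] scene@46 [0.5466 0.1498]
NR [ 0.5534 -0.1895  0.0425] top@46 [ 0.5533 -0.1886] scene@46 [ 0.5565 -0.1864]
FR [ 0.5948 -0.186   0.0405] top@46 [ 0.5944 -0.1846] scene@46 [ 0.5993 -0.1811]
top origin [ 0.5507 -0.022 ] yaw 0.13933312040621965 L 0.332449984095337 W 0.041468834832676896
scene origin [ 0.5532 -0.0178] yaw 0.14785569206899302 L 0.3356440815652654 W 0.03978970890797244
jar top [0.4564 0.0617 0.06  ] carton [0.5536 0.2358 0.055 ]
```

The estimate is origin about (0.5515, -0.020), yaw about 0.138, and length and width agree with the text. I'll move over the left end with the fingers closed and refine with the wrist camera.

Careful with the scale: shifts go in shares of 62.5 mm and turns go in shares of 4 rad. That gives: -0.042 m is -0.672, -0.033 m is -0.528.

>>> creep_tool --pt "-0.672 -0.528 0 0 0 0" --pt "-0.672 -0.528 0 0 0 0" --pt "-0.672 -0.528 0 0 0 0" --pt "-0.672 -0.528 0 0 0 0" --pt "-0.672 -0.528 0 0 0 0" --pt "-0.672 -0.528 0 0 0 0" --pt "-0.672 -0.528 0 0 0 0" --pt "-0.672 -0.528 0 0 0 0" --aperture 0 --clamp_n 10

```text
time_s: 1.2
eef_pos: [0.4772, 0.232, 0.2228]
tool_rot: [0.0, 0.213, 0.977, 0.0]
force: [1.3, -0.0, -0.3]
width: 0.0112
gripper_force: 0.0
```

>>> creep_tool --pt "-0.672 -0.528 0 0 0 0" --pt "-0.672 -0.528 0 0 0 0" --pt "0 0 0 0 0 -0.0355" --pt "0 0 0 0 0 -0.0355" --pt "0 0 0 0 0 -0.0355" --pt "0 0 0 0 0 -0.0355" --pt "0 0 0 0 0 0" --pt "0 0 0 0 0 0"

```text
time_s: 2.2
eef_pos: [0.5255, 0.1386, 0.2226]
tool_rot: [-0.0, -0.068, 0.998, -0.0]
force: [0.0, -0.1, 0.1]
width: 0.0002
gripper_force: 0.0
```

Run:
```python
from h import *
f=vision.grab_frame("wrist");np.save("w1.npy",f,allow_pickle=True);cv2.imwrite("pics/w1.png",cv2.convertScaleAbs(f["pixels"],alpha=1.5));print(f["K"],f["T"])
s=manip.get_state();print(s["eef_pos"],s["tool_rot"],s["width"],s["joint_positions"],s["force"],s["time_s"])
```

```text
[[329.58540298   0.         278.7462219 ]
 [  0.         329.58540298 205.32300988]
 [  0.           0.           1.        ]] [[-1.36296389e-01 -9.56260056e-01 -2.58824264e-01  4.53878809e-01]
 [ 9.90668007e-01 -1.31446111e-01 -3.60391497e-02  1.27885553e-01]
 [ 4.41356178e-04 -2.61320924e-01  9.65251874e-01  3.84746063e-01]
 [ 0.00000000e+00  0.00000000e+00  0.00000000e+00  1.00000000e+00]]
[0.52551806 0.13861904 0.22262311] [-2.82703376e-05 -6.79278283e-02  9.97690237e-01  7.43710928e-06] 0.0006160785800427052 [-0.48987455  0.26035751  0.14045088  1.87947198 -0.04274717  1.00467808
  1.37559811] [ 0.31422057 -0.29634897  0.18047956] 2.25
```

View pics/w1.png

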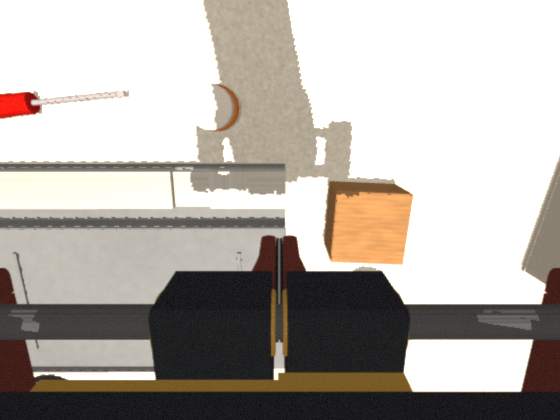

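The wrist view has image right = robot's left. The strip runs along rows ~165–215 and ends at about column 285, and the seam at column 173 is a possible notch edge. The strip lies parallel to the image rows, so the yaw is right. I'll measure its edges from the raw pixels.

Run:
```python
from h import *
np.set_printoptions(precision=4,suppress=True,linewidth=200)
f=np.load("w1.npy",allow_pickle=True).item();g=cv2.cvtColor(f["pixels"],cv2.COLOR_BGR2GRAY).astype(int)
for c in(20,100,150,260): print(c,[(r,g[r,c]) for r in range(158,232,2)])
for r in(170,180,200,212,222): print(r,g[r,264:310])
print(g[185,160:225]);print(g[205,160:225])
for u in((285,222),(285,165),(173,190),(173,168),(20,168),(20,208)): print(u,ray(f,u,.046))
```

```text
20 [(158, np.int64(200)), (160, np.int64(185)), (162, np.int64(113)), (164, np.int64(65)), (166, np.int64(63)), (168, np.int64(70)), (170, np.int64(85)), (172, np.int64(171)), (174, np.int64(177)), (176, np.int64(178)), (178, np.int64(174)), (180, np.int64(170)), (182, np.int64(176)), (184, np.int64(176)), (186, np.int64(175)), (188, np.int64(178)), (190, np.int64(177)), (192, np.int64(176)), (194, np.int64(179)), (196, np.int64(183)), (198, np.int64(182)), (200, np.int64(181)), (202, np.int64(182)), (204, np.int64(184)), (206, np.int64(182)), (208, np.int64(169)), (210, np.int64(126)), (212, np.int64(126)), (214, np.int64(126)), (216, np.int64(125)), (218, np.int64(76)), (220, np.int64(62)), (222, np.int64(60)), (224, np.int64(58)), (226, np.int64(64)), (228, np.int64(101)), (230, np.int64(123))]
100 [(158, np.int64(213)), (160, np.int64(211)), (162, np.int64(126)), (164, np.int64(65)), (166, np.int64(68)), (168, np.int64(75)), (170, np.int64(82)), (172, np.int64(175)), (174, np.int64(180)), (176, np.int64(179)), (178, np.int64(177)), (180, np.int64(173)), (182, np.int64(180)), (184
[... 3117 characters left out ...]
181 179 163 111  87 119 167 183 185 184 184 183 185 185 184 184 185 184 183 185 183 185 182 137 107  99  96  97  98  99  98  99  98  98  99  97  97  98  98  96  97
 100 102 103 101 103  99  99  99 100  99 100 100  99  99  95  97]
[189 188 189 189 189 189 189 188 189 189 189 186 155 106  90 129 171 184 183 187 185 185 185 185 186 187 188 186 187 186 188 188 188 188 188 189 187 188 187 187 188 187 188 189 189 189 191 189 189
 189 191 191 191 193 190 189 185 187 188 190 189 189 190 187 184]
(285, 222) [0.5623 0.1498 0.046 ]
(285, 165) [0.5012 0.1411 0.046 ]
(173, 190) [0.5433 0.0281 0.046 ]
(173, 168) [0.52   0.0269 0.046 ]
(20, 168) [ 0.5415 -0.1296  0.046 ]
(20, 208) [ 0.5852 -0.1325  0.046 ]
```

Wrist and top views agree: the strip's left end is at about (0.528, 0.145) and the yaw is 0.137. I'll descend above case (-3, 158) mm and then feel down.

To row units: 0.045 m is 0.72, -0.005 m is -0.08.

>>> creep_tool --pt "-0.016 -0.08 0.48 0 0 0" --pt "0 0 0.72 0 0 0" --pt "0 0 0.72 0 0 0" --pt "0 0 0.48 0 0 0" --pt "0 0 0.24 0 0 0" --pt "0 0 0 0 0 0" --pt "0 0 0 0 0 0"

```text
time_s: 3.12
eef_pos: [0.5282, 0.1341, 0.0588]
tool_rot: [0.001, -0.069, 0.998, 0.0]
force: [-0.5, -0.9, -0.5]
width: 0.0006
gripper_force: 0.0
```

>>> creep_tool --pt "0 0 0.032 0 0 0" --pt "0 0 0.032 0 0 0" --pt "0 0 0.032 0 0 0" --pt "0 0 0 0 0 0"

```text
time_s: 3.62
eef_pos: [0.5271, 0.1338, 0.0515]
tool_rot: [-0.0, -0.069, 0.998, -0.0]
force: [0.1, 0.2, 0.2]
width: 0.0006
gripper_force: 0.0
```

To row units: 0.002 m is 0.032.

>>> creep_tool --pt "0 0 0.032 0 0 0" --pt "0 0 0.032 0 0 0" --pt "0 0 0 0 0 0"

```text
time_s: 4.0
eef_pos: [0.5271, 0.1337, 0.0474]
tool_rot: [-0.0, -0.069, 0.998, -0.0]
force: [0.6, 1.2, -0.2]
width: 0.0004
gripper_force: 0.0
```

>>> creep_tool --pt "0 0 0.016 0 0 0" --pt "0 0 0 0 0 0"

```text
time_s: 4.25
eef_pos: [0.5272, 0.1338, 0.0466]
tool_rot: [-0.0, -0.069, 0.998, 0.0]
force: [-0.6, 0.3, -0.4]
width: 0.0005
gripper_force: 0.0
```

To row units: 0.001 m is 0.016.

>>> creep_tool --pt "0 0 0.016 0 0 0" --pt "0 0 0 0 0 0"

```text
time_s: 4.5
eef_pos: [0.5273, 0.1338, 0.0464]
tool_rot: [0.0, -0.069, 0.998, 0.0]
force: [-2.2, -0.9, 8.3]
width: 0.0008
gripper_force: 4.1
```

>>> creep_tool --pt "0 0 0.016 0 0 0" --pt "0 0 0 0 0 0"

```text
time_s: 4.75
eef_pos: [0.5273, 0.1339, 0.0463]
tool_rot: [0.0, -0.069, 0.998, 0.0]
force: [-5.5, -0.8, 17.6]
width: 0.0008
gripper_force: 9.1
```

Contact is at z = 0.0464, on the strip top, with stiffness about 9 N/mm. I'll ease to a light press and sweep right.

To row units: -0.004 m is -0.064, -0.001 m is -0.016.

>>> creep_tool --pt "0 0 -0.016 0 0 0" --pt "0 -0.064 0 0 0 0" --pt "0 -0.064 0 0 0 0" --pt "0 -0.064 0 0 0 0" --pt "0 -0.064 0 0 0 0" --pt "0 -0.064 0 0 0 0"

```text
time_s: 5.5
eef_pos: [0.5311, 0.1157, 0.0464]
tool_rot: [0.001, -0.07, 0.998, 0.001]
force: [-0.6, 3.9, 5.1]
width: 0.0004
gripper_force: 2.6
```

>>> creep_tool --pt "0 -0.08 0 0 0 0" --pt "0 -0.08 0 0 0 0" --pt "0 -0.08 0 0 0 0" --pt "0 -0.08 0 0 0 0"

```text
time_s: 6.0
eef_pos: [0.5339, 0.0958, 0.0464]
tool_rot: [0.001, -0.07, 0.998, 0.001]
force: [-0.9, 3.5, 5.5]
width: 0.0002
gripper_force: 2.7
```

To row units: -0.005 m is -0.08, 0.001 m is 0.016.

>>> creep_tool --pt "0.016 -0.08 0 0 0 0" --pt "0 -0.08 0 0 0 0" --pt "0 -0.08 0 0 0 0" --pt "0 -0.08 0 0 0 0"

```text
time_s: 6.5
eef_pos: [0.5356, 0.0758, 0.0464]
tool_rot: [0.001, -0.07, 0.998, 0.001]
force: [0.4, 5.1, 5.8]
width: 0.0005
gripper_force: 3.1
```

>>> creep_tool --pt "0 -0.08 0 0 0 0" --pt "0 -0.08 0 0 0 0" --pt "0 -0.08 0 0 0 0"

```text
time_s: 6.88
eef_pos: [0.5374, 0.0606, 0.0462]
tool_rot: [0.001, -0.07, 0.998, 0.001]
force: [1.3, 2.0, 3.9]
width: 0.0003
gripper_force: 1.6
```

>>> creep_tool --pt "0 -0.064 0 0 0 0" --pt "0 0 0 0 0 0"

```text
time_s: 7.12
eef_pos: [0.5367, 0.0544, 0.0453]
tool_rot: [-0.0, -0.068, 0.998, -0.0]
force: [0.4, 0.3, 0.2]
width: 0.0003
gripper_force: 0.0
```

The tips dropped below the strip top and the force vanished, so the left edge of the notch is just passed at case y ≈ 80. I'll move about 9 mm further to the middle and press down.

To row units: -0.0045 m is -0.072, 0.001 m is 0.016.

>>> creep_tool --pt "0.016 -0.072 0 0 0 0" --pt "0.016 -0.072 0 0 0 0" --pt "0 0 0 0 0 0"

```text
time_s: 7.5
eef_pos: [0.5362, 0.0455, 0.0456]
tool_rot: [-0.0, -0.069, 0.998, -0.0]
force: [0.1, -0.3, -0.1]
width: 0.0004
gripper_force: 0.0
```

>>> creep_tool --pt "0 0 0.032 0 0 0" --pt "0 0 0.032 0 0 0" --pt "0 0 0 0 0 0"

```text
time_s: 7.88
eef_pos: [0.5362, 0.0464, 0.0414]
tool_rot: [-0.0, -0.069, 0.998, 0.0]
force: [0.2, 0.7, 0.5]
width: 0.0006
gripper_force: 0.0
```

>>> creep_tool --pt "0 0 0.016 0 0 0" --pt "0 0 0.016 0 0 0" --pt "0 0 0 0 0 0"

```text
time_s: 8.25
eef_pos: [0.5364, 0.0463, 0.0399]
tool_rot: [0.0, -0.069, 0.998, 0.0]
force: [-0.8, 0.2, 4.2]
width: 0.0006
gripper_force: 1.9
```

That is the plate, at 40 mm. Now I press it down.

To row units: 0.002 m is 0.032.

>>> creep_tool --pt "0 0 0.032 0 0 0" --pt "0 0 0.032 0 0 0" --pt "0 0 0.032 0 0 0" --pt "0 0 0.032 0 0 0" --pt "0 0 0 0 0 0" --pt "0 0 0 0 0 0"

```text
time_s: 9.0
eef_pos: [0.5365, 0.0463, 0.0318]
tool_rot: [0.0, -0.069, 0.998, 0.0]
force: [-0.8, 0.6, 4.3]
width: 0.0006
gripper_force: 2.1
```

>>> creep_tool --pt "0 0 0.016 0 0 0" --pt "0 0 0.016 0 0 0" --pt "0 0 0 0 0 0" --pt "0 0 0 0 0 0"

```text
time_s: 9.5
eef_pos: [0.5366, 0.0463, 0.0312]
tool_rot: [0.0, -0.069, 0.998, 0.0]
force: [-6.9, -0.7, 21.5]
width: 0.0008
gripper_force: 10.2
```

The plate has hit its hard stop at 31 mm with 21 N. Now I withdraw: straight up first, then up and back towards the robot.

To row units: -0.05 m is -0.8, -0.04 m is -0.64.

>>> creep_tool --pt "0 0 -0.08 0 0 0" --pt "0 0 -0.16 0 0 0" --pt "0 0 -0.32 0 0 0" --pt "0.08 0 -0.64 0 0 0" --pt "0.32 0 -0.8 0 0 0" --pt "0.48 0 -0.8 0 0 0" --pt "0.48 0 -0.32 0 0 0" --pt "0 0 0 0 0 0"

```text
time_s: 10.5
eef_pos: [0.4517, 0.0343, 0.2264]
tool_rot: [0.002, -0.069, 0.998, 0.0]
force: [0.8, -0.6, -0.2]
width: 0.0006
gripper_force: 0.0
```

>>> creep_tool --pt "0 0.8 0 0 0 0" --pt "0 0.8 0 0 0 0" --pt "0 0.8 0 0 0 0" --pt "0 0.8 0 0 0 0" --pt "0 0 0 0 0 0"

```text
time_s: 11.12
eef_pos: [0.4238, 0.2369, 0.2237]
tool_rot: [-0.001, -0.072, 0.997, 0.0]
force: [-0.4, -0.7, 0.0]
width: 0.0003
gripper_force: 0.0
```

Run:
```python
from h import *
a=vision.grab_frame("top")["pixels"];b=vision.grab_frame("scene")["pixels"]
a=cv2.resize(a[130:310,140:460],None,fx=2.4,fy=1.6);b=cv2.resize(b[150:320,165:410],(768,300))
cv2.imwrite("pics/end.png",cv2.convertScaleAbs(np.vstack([a[:, :768],b]),alpha=1.5))
```

```text
(no output)
```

View pics/end.png

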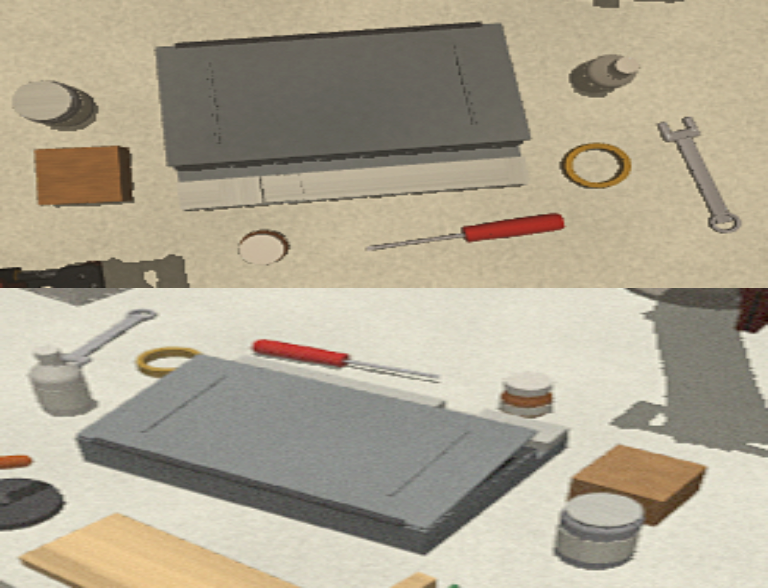

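The picture shows the lid raised at its front edge, hiding the strip in the lower (scene) view around (440,400). The notch plate is sunk at about (285,188) in the upper view, everything around the case is where it was, and the hand is clear.

```bash
python3 -c "
from bench import manip, vision, close_job
print(close_job())"
```

```text
the job is handed in; nothing more can be done
None
```

The job is handed in: sweeping from the strip's left end found the notch at case y ≈ +70 mm, I pressed the plate to its stop, the lid stands ajar, and the hand is clear with the surrounding things unmoved.

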